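# Find the loose bolt of the practice door and hold its cap open

## Task

Push the blue practice door fully shut until it seats on its catch, then tap the yellow bar of each of the three capped bolts on top of the frame, one after another starting at the red end, to find the loose bolt: it gives under the tap. Lift the loose bolt's cap open by its bar, at least half way, and finish while holding it open like that; keep the door and the other two caps shut and leave the things lying about where they are.

Things in the scene. Friction and masses are not known exactly. Their poses are not given: they have to be found in the camera images.
- frame: practice door frame: a grey steel box fixed to the bench, 140 (its x) x 360 (its y) x 150 mm high; origin on the bench under its middle; its -x face is the front, towards the robot, with the blue door. One end, at its y = +180 mm, is painted red (a red band across the top there). On the top, at its x = +10 mm, stand three capped bolts in a row along its y, at y = +115 (by the red end), +30 and -55 mm
- door (a joint): opening angle of the blue door on the frame's front, rad: 0 shut and seated, growing as its free edge swings out towards the robot. It turns stiffly enough to stay where left. Its spring catch is met at about 0.11 and passed at about 0.05 on the way in (some 5 to 10 N at the free edge); past that it seats at 0 and the catch holds it; short of that it is pushed back out
- door_hinge (a point): point on the door's vertical hinge axis, level with the door's top edge, 142 mm above the bench. The hinge is at the +y side (red end) of the door, 85 mm along the frame's y from its middle and 71 mm in front of its middle
- door_push (a point): point on the door's outer (robot side) face, 135 mm from the hinge axis and 33 mm from the free edge, 22 mm below the door's top edge; moves with the door; its x axis points into the door (the way to push), z up. The panel is 166 wide, 132 high, 12 mm thick; a lever handle stands 31 mm out from the face, its highest point at 33 mm above the bench, and a brass lock 6 mm out at 50 mm
- station_a: capped bolt a: a fixed dark 50 x 50 x 8 mm base plate on the frame's top, carrying a brass bolt under a hinged blue cap; origin under the plate's middle, axes as the frame's. Which of the three places it stands in varies. The blue cap is 50 mm (x) by 30 mm (y), its upper face 32 mm above the origin, hinged along y at x = -26 mm, z = 30 mm (side nearest the robot). On the cap stands a yellow lifting bar. One bolt of a, b and c is loose, and they look alike
- bolt_a (a joint): how far bolt a with its cap is pushed down, m: 0 at rest. The loose one gives 6 mm under a tap (starts at about 1 N, right down at about 4 N) and springs back; a tight one gives less than 1 mm
- cap_a (a joint): opening angle of cap a, rad: 0 shut, 1.4 fully open; its far edge rises and turns back towards the robot. A light spring and its weight shut it when let go (about 1 N at the bar)
- handle_a (a point): middle of the yellow lifting bar of cap a: a round bar 12 mm in diameter, 38 mm long along y, standing out 4 mm past the cap on both sides, so that it can be pinched by its two ends from above. Cap shut, it is 47 mm above the station's origin at x = +4 mm, that is 30 mm beyond the hinge line and 17 mm above it; moves with the cap. The bar may turn between the fingers
- station_b: capped bolt b: a fixed dark 50 x 50 x 8 mm base plate on the frame's top, carrying a brass bolt under a hinged blue cap; origin under the plate's middle, axes as the frame's. Which of the three places it stands in varies. The blue cap is 50 mm (x) by 30 mm (y), its upper face 32 mm above the origin, hinged along y at x = -26 mm, z = 30 mm (side nearest the robot). On the cap stands a yellow lifting bar. One bolt of a, b and c is loose, and they look alike
- bolt_b (a joint): how far bolt b with its cap is pushed down, m: 0 at rest. The loose one gives 6 mm under a tap (starts at about 1 N, right down at about 4 N) and springs back; a tight one gives less than 1 mm
- cap_b (a joint): opening angle of cap b, rad: 0 shut, 1.4 fully open; its far edge rises and turns back towards the robot. A light spring and its weight shut it when let go (about 1 N at the bar)
- handle_b (a point): middle of the yellow lifting bar of cap b: a round bar 12 mm in diameter, 38 mm long along y, standing out 4 mm past the cap on both sides, so that it can be pinched by its two ends from above. Cap shut, it is 47 mm above the station's origin at x = +4 mm, that is 30 mm beyond the hinge line and 17 mm above it; moves with the cap. The bar may turn between the fingers
- station_c: capped bolt c: a fixed dark 50 x 50 x 8 mm base plate on the frame's top, carrying a brass bolt under a hinged blue cap; origin under the plate's middle, axes as the frame's. Which of the three places it stands in varies. The blue cap is 50 mm (x) by 30 mm (y), its upper face 32 mm above the origin, hinged along y at x = -26 mm, z = 30 mm (side nearest the robot). On the cap stands a yellow lifting bar. One bolt of a, b and c is loose, and they look alike
- bolt_c (a joint): how far bolt c with its cap is pushed down, m: 0 at rest. The loose one gives 6 mm under a tap (starts at about 1 N, right down at about 4 N) and springs back; a tight one gives less than 1 mm
- cap_c (a joint): opening angle of cap c, rad: 0 shut, 1.4 fully open; its far edge rises and turns back towards the robot. A light spring and its weight shut it when let go (about 1 N at the bar)
- handle_c (a point): middle of the yellow lifting bar of cap c: a round bar 12 mm in diameter, 38 mm long along y, standing out 4 mm past the cap on both sides, so that it can be pinched by its two ends from above. Cap shut, it is 47 mm above the station's origin at x = +4 mm, that is 30 mm beyond the hinge line and 17 mm above it; moves with the cap. The bar may turn between the fingers
- padlock: loose brass padlock lying on the top of the frame, beyond the last bolt, body 50 x 40 x 22 mm with a steel shackle; origin under its middle; to be left alone
- lock_cylinder: loose brass lock cylinder standing on the bench, 30 mm across, 34 mm high; origin under its middle; to be left alone
- cup: loose white cup standing on the bench, 80 mm across the rim, 90 mm high; origin under its middle; to be left alone
- hammer: loose hammer lying on the bench, 300 mm long along its x; origin under its middle; to be left alone
- screwdriver: loose red-handled screwdriver lying on the bench, 190 mm long along its x; origin under its middle; to be left alone
- key_tray: loose black tray on the bench, 120 x 160 x 25 mm; origin under its middle; to be left alone
- stone: loose green sharpening stone lying on the bench, 30 x 60 x 14 mm; origin under its middle; to be left alone

How it is judged:
On the way, in this order (a step that is already met when the one before it is completed fails the run):
1. the door is shut and seated on its catch (value of joint door below 0.03 rad), for 0.2 s.
2. the bolt at the red end is tapped (((contact force between the fingers and station_a above 1.5 N and y of station_a in the frame of frame between 0.075 and 0.155 m) or (contact force between the fingers and station_b above 1.5 N and y of station_b in the frame of frame between 0.075 and 0.155 m) or (contact force between the fingers and station_c above 1.5 N and y of station_c in the frame of frame between 0.075 and 0.155 m))), for 0.02 s.
3. the middle bolt is tapped (((contact force between the fingers and station_a above 1.5 N and y of station_a in the frame of frame between -0.01 and 0.07 m) or (contact force between the fingers and station_b above 1.5 N and y of station_b in the frame of frame between -0.01 and 0.07 m) or (contact force between the fingers and station_c above 1.5 N and y of station_c in the frame of frame between -0.01 and 0.07 m))), for 0.02 s.
4. the bolt farthest from the red end is tapped (((contact force between the fingers and station_a above 1.5 N and y of station_a in the frame of frame between -0.095 and -0.015 m) or (contact force between the fingers and station_b above 1.5 N and y of station_b in the frame of frame between -0.095 and -0.015 m) or (contact force between the fingers and station_c above 1.5 N and y of station_c in the frame of frame between -0.095 and -0.015 m))), for 0.02 s.
At the end, for the whole second after the job is handed in: the loose bolt's cap is held still by the fingers at more than 0.6 rad (0.7 is half way) with over 0.3 N of contact, the door is within 0.03 rad of shut and the other two caps are within 0.1 rad of shut (value of joint door below 0.03 rad and value of joint cap_b above 0.6 rad and velocity of joint cap_b between -0.2 and 0.2 rad/s and contact force between the fingers and station_b above 0.3 N and value of joint each of cap_a, cap_c below 0.1 rad); the arm keeps its last pose, push and grip.
It fails at once if the cap of a tight bolt is lifted (value of joint any of cap_a, cap_c above 0.35 rad).
It fails at once if one of the loose things lying about is shifted by more than 30 mm (distance of any of padlock, lock_cylinder, cup, hammer, screwdriver, key_tray, stone from where it was at the start of the episode above 0.03 m).
It also fails if it takes over 64 s, if anything falls off the work surface, if the arm or the gripper's body presses on something with over 40 N, if the wrist force passes 120 N, or if a joint passes its speed limit or range.

## Robot

A 7-joint arm with a two-finger parallel gripper is mounted at the origin on the work surface. World frame = base frame: x ahead of the robot, y to its left, z up, the work surface at z = 0. Lengths are in m, angles in rad, forces in N, time in s.
With the tool pointing down it reaches from about 0.425 to 0.875 m from the base axis. Payload 4.7 kg.
Tool frame: the origin (TCP) lies on the centre line of the jaws, within the pads' length; the fingertips stand 22 mm ahead of it and the grasp point (between the pads) lies 3 mm ahead of it; z points along the fingers, y is the direction in which the jaws open and shut (so a half turn about z gives the same grasp; the last joint's range is limited). The gripper opens to 87 mm and grips with 3 to 60 N. Pads are 19 mm wide; open, the fingers measure 117 mm over their backs; the gripper's body (75 mm by 190 mm) begins 51 mm behind the grasp point.
Start: joints at [1.152, 0.321, -0.07, 1.45, 0.023, 1.371, -0.057], TCP at [0.273, -0.59, 0.245] pointing down, gripper open.
Joint ranges: [-2.86, 2.86], [-0.3, 2.09], [-1.38, 1.24], [0.06, 2.45], [-1.56, 4.7], [0.09, 2.05], [-2.69, 2.69]. Speed limits (rad/s): [2.57, 2.57, 3.14, 3.14, 3.14, 3.14, 3.14].

## Interface

Orientations are given as a rotation vector (axis times angle).
In Python, from bench import ctrl, imaging, close_job, finder gives the robot as it stands. The module is installed in compiled form; this text tells all that it offers.
- The arm moves only by the shell command python3 -m jog 'ROWS' [FORCE]. ROWS is JSON, a list that holds one entry, the list of rows, each a list of 7 numbers: the shift along the tool's x, y, z in cm, then the turn, a rotation vector about the tool's x, y, z in degrees, then the finger opening in cm, from 0 to 8.7. In form: [[[dx, dy, dz, ax, ay, az, claw], ...]]. A call has 1 to 12 rows; each row shifts and turns the commanded pose from where the row before left it, along the tool's axes as they then stand; what a row does not reach is not made up. A row lasts 1/10 s, in which the tool goes at most 50 mm and 8.59 degrees, less where a joint would pass 70% of its speed; a pose out of reach is approached as far as the arm can. A call is refused whole if a number of a shift passes 5 or a number of a turn 8.59, either way. A call with a gripper value outside its range is refused whole. The fingers move at their own pace and stop on an object; FORCE is the grip in N (left out, the last holds). Time passes only in rows, so rows that do not move let the fingers close. It gives the time, the measured TCP pose, the force and the opening at its end, in the units of the state.
- ctrl.get_state(): the state, without advancing time (a new reading comes with each control period).
- imaging.get_image(name): name is "side" or "top"; returns a dict with "frame" (400x640x3 uint8, red, green, blue), "intrinsics" (3x3 intrinsics, pixels), "pose" (4x4, takes a point from camera to world coordinates). Camera axes: x right, y down, z forward; pixel columns grow to the right and rows downward; lengths in m; the calibration is good to about 2 mm. A picture is of the moment at which its call begins. There is no depth.
- close_job(): hands the job in, once; it reports no verdict.
Trained networks look in the newest picture that a camera, given by its name, has taken for a name from the list of things; names that differ only in an ending like _2 or _b are one class to them, and where a whole thing is asked for, a point or a joint stands for the part that bears it (a point fixed in the world has none). Each returns a list of dicts, best first, with "conf" (0 to 1); they miss things now and then, are a little off and sometimes report something else, mostly with a low value. They report only what shows in the picture. A call takes as long as a camera call.
- finder.trace(label, camera): "region" (400x640 bool, what is visible of it) and "point" ([row, column] as shares, 0 to 1, of the picture: columns of its width, rows of its height, amid what is visible of it).
- finder.spot_point(label, camera): "point" ([row, column] as shares, 0 to 1, of the picture: columns of its width, rows of its height: a listed point, or the origin of a listed thing).
The state is a dict: "time": time; "joint_positions": joint angles; "qd": joint speeds; "joint_torque": joint torques, N m; "position": TCP position; "tool_rot": TCP orientation; "ft_force": force on the tool from outside, world axes, zero at the start; "torque": the same for the moment, N m; "grip_width": opening from 0.0 (shut) to 1.0 (fully open).
Only numpy, scipy, OpenCV 4.12 (cv2) and the standard library are available. Lean on these libraries where they do the work, as an engineer would, in place of code of your own. Each camera call takes 0.05 s, during which the arm holds its last target. There are 200 camera calls.

## Working session

There is one attempt and no reset: what is moved stays moved. The work goes in short steps, Python scripts to look and compute and a shell command to move; the robot and the scene stay as the last step left them, time stands still between calls to the robot, and variables do not carry over. Pictures are saved under pics/ and viewed, about 8 in all and at most 12, crops included, and the job is handed in when it is done.

```bash
mkdir -p pics
cat > h.py <<'E'
import numpy as np, cv2
from bench import ctrl, imaging, finder
def px(im,p):  # world -> pixel
    T=np.linalg.inv(im["pose"]); c=T[:3,:3]@np.asarray(p)+T[:3,3]; u=im["intrinsics"]@c; return u[:2]/u[2]
def ray(im,share):
    r,c=share; d=im["pose"][:3,:3]@np.linalg.inv(im["intrinsics"])@[c*640,r*400,1]; return im["pose"][:3,3],d
def atz(im,share,z):
    o,d=ray(im,share); return o+d*(z-o[2])/d[2]
def tri(a,b):
    (o1,d1),(o2,d2)=a,b; A=np.c_[d1,-d2]; s=np.linalg.lstsq(A,o2-o1,rcond=None)[0]
    p,q=o1+s[0]*d1,o2+s[1]*d2; return (p+q)/2,np.linalg.norm(p-q)
E
python3 - <<'E'
from h import *
np.set_printoptions(precision=4,suppress=True)
I={}
for n in("side","top"):
    I[n]=imaging.get_image(n); cv2.imwrite(f"pics/{n}0.png",I[n]["frame"][:,:,::-1]); print(n,I[n]["pose"].round(3).tolist(),I[n]["intrinsics"].round(1).tolist())
for l in["frame","door_hinge","door_push","handle_a","station_a","padlock","cup","hammer","key_tray","lock_cylinder"]:
    for n in I:
        for d in finder.spot_point(l,n)[:4]:
            print(l,n,round(d["conf"],2),np.array(d["point"]).round(3),[int(d["point"][1]*640),int(d["point"][0]*400)])
print(ctrl.get_state())
E
```

```text
side [[0.996, -0.078, 0.045, 0.438], [-0.088, -0.751, 0.655, -1.009], [-0.018, -0.656, -0.754, 1.225], [0.0, 0.0, 0.0, 1.0]] [[494.9, 0.0, 322.4], [0.0, 494.9, 198.3], [0.0, 0.0, 1.0]]
top [[-0.0, -0.992, 0.123, 0.343], [-1.0, -0.001, -0.012, -0.065], [0.012, -0.123, -0.992, 1.409], [0.0, 0.0, 0.0, 1.0]] [[407.5, 0.0, 317.5], [0.0, 407.5, 198.4], [0.0, 0.0, 1.0]]
frame top 0.93 [0.416 0.482] [308, 166]
door_hinge side 0.78 [0.434 0.525] [335, 173]
door_hinge side 0.34 [0.687 0.524] [335, 274]
door_hinge top 0.64 [0.46  0.447] [285, 184]
door_push side 0.72 [0.521 0.497] [318, 208]
door_push top 0.58 [0.515 0.501] [320, 206]
handle_a side 0.74 [0.384 0.572] [366, 153]
handle_a side 0.68 [0.435 0.577] [369, 174]
handle_a side 0.63 [0.571 0.579] [370, 228]
handle_a side 0.58 [0.346 0.435] [278, 138]
handle_a top 0.72 [0.381 0.514] [329, 152]
handle_a top 0.23 [0.418 0.484] [310, 167]
station_a side 0.8 [0.458 0.57 ] [364, 183]
station_a side 0.73 [0.512 0.579] [370, 204]
station_a side 0.7 [0.41  0.563] [360, 164]
station_a top 0.85 [0.387 0.511] [326, 154]
station_a top 0.71 [0.397 0.4
[... 540 characters left out ...]
31, 124]
key_tray side 0.19 [0.433 0.523] [334, 173]
key_tray top 0.86 [0.456 0.267] [171, 182]
lock_cylinder side 0.48 [0.461 0.512] [327, 184]
lock_cylinder top 0.58 [0.488 0.41 ] [262, 195]
{'time': 1.1, 'joint_positions': array([ 1.1521,  0.321 , -0.0701,  1.4505,  0.0226,  1.3708, -0.0569]), 'qd': array([ 0.0002,  0.0007, -0.0006, -0.0003,  0.0005,  0.0011, -0.0016]), 'joint_torque': array([ -0.    , -49.1105,  -0.4029, -31.2776,  -0.0635,   0.0337,
         0.    ]), 'position': array([ 0.2726, -0.5901,  0.2446]), 'tool_rot': array([ 3.0682,  0.6746, -0.0001]), 'ft_force': array([-0.7966, -0.2801, -0.3518]), 'torque': array([ 0.0269, -0.0026, -0.0244]), 'grip_width': 1.000765569638419}
```

View pics/side0.png

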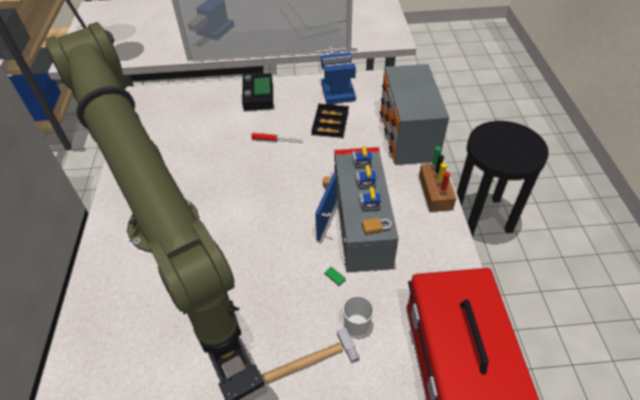

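View pics/top0.png

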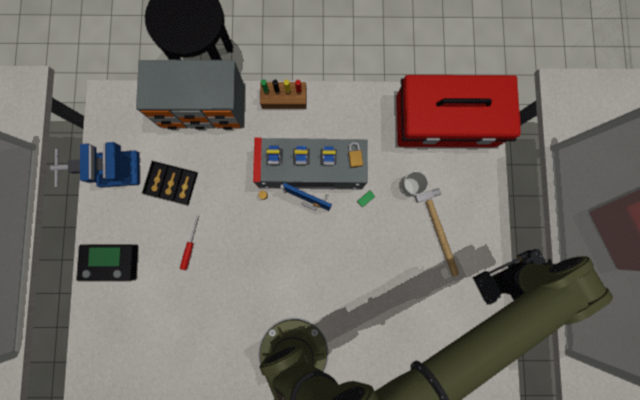

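The side view shows the frame at about (365,205). The red end is far away at (358,152), and the three yellow bars are near (362,155), (368,176) and (371,197). The padlock is at (374,226) and the hammer lies beside the gripper. In the top view the bars are at about (274,155), (301,155) and (329,155). The door is ajar from (285,185) to (330,207), with the lock cylinder at (262,195). Next I fit the frame pose.

```bash
cat > fit.py <<'E'
from h import *
from scipy.optimize import least_squares
def blobs(im,lo,hi,box,amin=8):
    hsv=cv2.cvtColor(im["frame"],cv2.COLOR_RGB2HSV); m=cv2.inRange(hsv,lo,hi); k=np.zeros_like(m); x0,x1,y0,y1=box; k[y0:y1,x0:x1]=m[y0:y1,x0:x1]
    n,_,s,c=cv2.connectedComponentsWithStats(k); return [(c[i],s[i,4]) for i in range(1,n) if s[i,4]>=amin]
def fr(q,p):
    c,s=np.cos(q[2]),np.sin(q[2]); return np.array([q[0]+c*p[0]-s*p[1],q[1]+s*p[0]+c*p[1],p[2]])
E
python3 - <<'E'
from fit import *
np.set_printoptions(precision=4,suppress=True)
I={n:imaging.get_image(n) for n in("side","top")}
Y={}
for n,b in(("side",(340,400,140,212)),("top",(262,345,140,170))):
    Y[n]=blobs(I[n],(22,150,120),(34,255,255),b); print(n,[(c.round(1),a) for c,a in Y[n]])
obs=[]
ys=[.115,.03,-.055]
Y["side"].sort(key=lambda t:t[0][1]); Y["top"].sort(key=lambda t:t[0][0])
for n in Y:
    if len(Y[n])==3: obs+=[(n,(.014,y,.199),c) for y,(c,_) in zip(ys,Y[n])]
f=lambda q:np.concatenate([px(I[n],fr(q,p))-c for n,p,c in obs])
r=least_squares(f,[.6,0,0]); q=r.x; print("frame",q,r.fun.round(1))
np.save("q.npy",q)
for n in I: print(n,[px(I[n],fr(q,p)).round(0) for p in[(-.07,.18,.15),(.07,.18,.15),(.07,-.18,.15),(-.07,-.18,.15),(-.071,.085,.142)]])
for n in I:
    for d in finder.spot_point("door_hinge",n)[:1]: print(n,atz(I[n],d["point"],.142), fr(q,(-.071,.085,.142)))
P={n:finder.spot_point("door_push",n)[0] for n in I}
for n in I: print(n,atz(I[n],P[n]["point"],.12))
print(tri(*[ray(I[n],P[n]["point"]) for n in I]))
# door top edge region: blue
h=fr(q,(-.071,.085,.142))
for a in(.3,.4,.5,.6,.7):
    p=[fr(q,(-.071-.135*np.sin(a)-t*np.cos(a),.085-.135*np.cos(a)+t*np.sin(a),.12)) for t in(0.,.012)]
    e=fr(q,(-.071-.168*np.sin(a),.085-.168*np.cos(a),.142)); print(a,p[0],[px(I[n],e).round(0) for n in I])
for l in["cup","hammer","lock_cylinder","stone","padlock"]:
    for d in finder.spot_point(l,"top")[:1]: print(l,d["conf"],atz(I["top"],d["point"],.15 if l=="padlock" else 0))
E
```

```text
side [(array([364. , 151.1]), np.int32(24)), (array([367.7, 170.4]), np.int32(38)), (array([371.9, 192.2]), np.int32(40))]
top [(array([272.5, 151. ]), np.int32(36)), (array([300.4, 151.8]), np.int32(39)), (array([328.5, 152. ]), np.int32(36))]
frame [ 0.623  -0.0577 -0.0139] [-0.3 -0.5 -0.2  0.6 -0.3  0.8 -0.3 -0.2 -0.1 -0.6 -0.3 -0.3]
side [array([334., 150.]), array([378., 147.]), array([398., 238.]), array([346., 242.]), array([336., 173.])]
top [array([252., 181.]), array([254., 137.]), array([367., 139.]), array([367., 182.]), array([283., 182.])]
top [0.5521 0.0251 0.142 ] [0.5532 0.0282 0.142 ]
side [ 0.4904 -0.0755  0.12  ]
top [ 0.4904 -0.093   0.12  ]
(array([ 0.4888, -0.0926,  0.1401]), np.float64(0.0013830429176158545))
0.3 [ 0.5115 -0.1002  0.12  ] [array([324., 215.]), array([334., 198.])]
0.4 [ 0.4989 -0.0954  0.12  ] [array([318., 214.]), array([332., 203.])]
0.5 [ 0.4869 -0.0893  0.12  ] [array([313., 212.]), array([329., 208.])]
0.6 [ 0.4754 -0.0821  0.12  ] [array([307., 210.]), array([327., 212.])]
0.7 [ 0.4648 -0.0738  0.12  ] [array([303., 208.]), array([323., 217.])]
cup 0.58 [ 0.5576 -0.4113  0.    ]
hammer 0.61 [ 0.3976 -0.498   0.    ]
lock_cylinder 0.63 [0.5263 0.1074 0.    ]
stone 0.57 [ 0.5056 -0.24    0.    ]
padlock 0.66 [ 0.6185 -0.2172  0.15  ]
```

Run:
```python
import cv2
a=cv2.imread("pics/top0.png")[125:225,235:385]; b=cv2.imread("pics/side0.png")[140:280,300:410]
import numpy as np
a=cv2.resize(a,None,fx=3,fy=3,interpolation=2); b=cv2.resize(b,None,fx=3,fy=3,interpolation=2)
c=np.zeros((420,790,3),np.uint8); c[:300,:450]=a; c[:420,455:785]=b; cv2.imwrite("pics/z0.png",c)
```

```text
(no output)
```

View pics/z0.png

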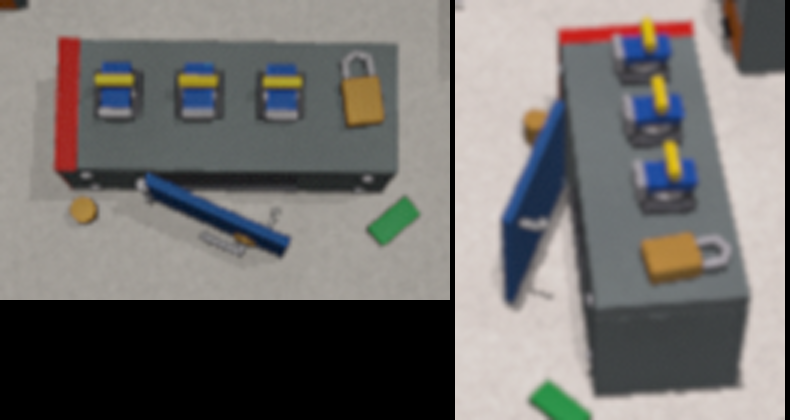

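The frame fit agrees with the picture to within 1 px: origin (0.623, -0.058), yaw about -0.8°. The door is open about 0.45 rad. The zoomed view matches, with the padlock, stone and lock cylinder all clear of the path. I start by squaring the tool to the frame and closing the fingers.

```bash
python3 -m jog '[[[0,0,-0.5,0,0,6.4,0],[0,0,-0.5,0,0,6.4,0],[0,0,0,0,0,6.4,0],[0,0,0,0,0,6.4,0],[0,-3,0,0,0,0,0],[0,-4,0,0,0,0,0],[0,-4,0,0,0,0,0],[0,-4,0,0,0,0,0],[0,0,0,0,0,0,0]]]' 20
```

```text
time: 2.55
position: [0.2761, -0.4352, 0.2548]
tool_rot: [-3.14, 0.013, -0.0]
ft_force: [0.3, -0.2, 0.8]
grip_width: 0.263
```

```bash
python3 -m jog '[[[4,-2,0,0,0,0,0],[4,-3,0,0,0,0,0],[3,-4,0,0,0,0,0],[3,-4,0,0,0,0,0],[1,-4,0,0,0,0,0],[0,-4,0,0,0,0,0],[0,-4,0,0,0,0,0],[0,-4,0,0,0,0,0],[0,-3.5,0,0,0,0,0],[0,0,0,0,0,0,0]]]'
```

```text
time: 3.55
position: [0.4302, -0.1125, 0.2553]
tool_rot: [-3.141, 0.01, -0.002]
ft_force: [-0.7, 0.5, 0.7]
grip_width: 0.006
```

```bash
python3 -m jog '[[[0,0,4,0,0,0,0],[0,0,4,0,0,0,0],[0,0,4,0,0,0,0],[0,0,0.5,0,0,0,0],[0,0,0,0,0,0,0],[2,0,0,0,0,0,0],[2,0,0,0,0,0,0],[1.5,0,0,0,0,0,0],[1.5,0,0,0,0,0,0],[1,0,0,0,0,0,0],[0,0,0,0,0,0,0]]]'
```

```text
time: 4.65
position: [0.5097, -0.1308, 0.1324]
tool_rot: [3.127, -0.035, 0.002]
ft_force: [-5.5, -20.9, 0.8]
grip_width: 0.008
```

```bash
python3 -m jog '[[[0.4,0,0,0,0,0,0],[0.4,0,0,0,0,0,0],[0.4,0,0,0,0,0,0],[0.2,0,0,0,0,0,0],[0,0,0,0,0,0,0]]]'
```

```text
time: 5.15
position: [0.525, -0.1214, 0.1325]
tool_rot: [3.139, -0.028, 0.007]
ft_force: [0.0, 1.0, 0.9]
grip_width: 0.004
```

Run:
```python
from h import *
a=imaging.get_image("side")["frame"][120:270,280:430,::-1]; b=imaging.get_image("top")["frame"][100:240,230:380,::-1]
c=np.zeros((450,790,3),np.uint8); c[:390,:390]=cv2.resize(a,(390,390),interpolation=2); c[:364,400:790]=cv2.resize(b,(390,364),interpolation=2); cv2.imwrite("pics/p1.png",c)
print(ctrl.get_state())
```

```text
{'time': 5.25, 'joint_positions': array([ 0.59722142,  0.19918598, -0.46718338,  1.85638201,  0.09996579,
        1.10517714, -1.49179838]), 'qd': array([-0.01147664,  0.00454032, -0.01175081,  0.01559821,  0.00363037,
       -0.00358374, -0.00055873]), 'joint_torque': array([ 6.81369603e-01, -3.66347408e+01, -1.91339158e+00, -2.85935336e+01,
        6.80652587e-02, -7.23571004e-02,  3.91695694e-04]), 'position': array([ 0.52486979, -0.11882   ,  0.13175139]), 'tool_rot': array([ 3.14096266, -0.02254124,  0.00576872]), 'ft_force': array([-0.63005307,  0.53816455, -0.51155182]), 'torque': array([ 0.03276495, -0.0260134 ,  0.00664038]), 'grip_width': 0.008580612835339077}
```

View pics/p1.png

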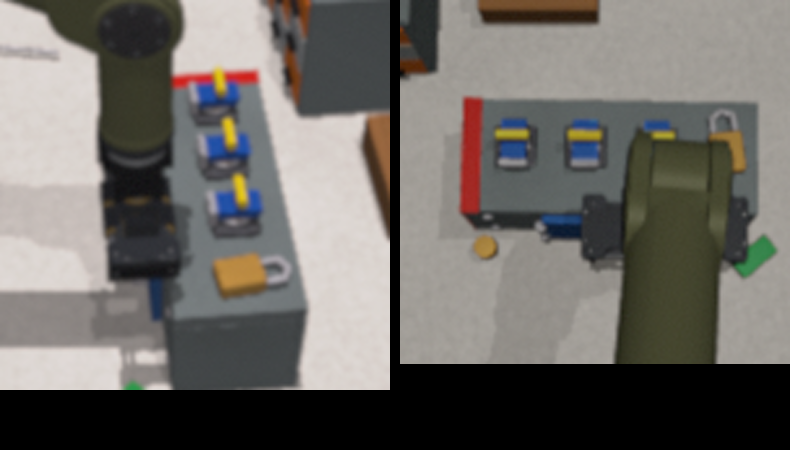

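The picture shows the door almost flush under the gripper, and nothing around it has moved. I press on gently until it resists firmly.

```bash
python3 -m jog '[[[0.4,0,0,0,0,0,0],[0.3,0,0,0,0,0,0],[0,0,0,0,0,0,0]]]'
```

```text
time: 5.55
position: [0.5286, -0.1182, 0.1298]
tool_rot: [3.141, -0.02, -0.008]
ft_force: [-6.7, -0.0, 6.0]
grip_width: 0.008
```

```bash
python3 -m jog '[[[0.4,0,0,0,0,0,0],[0.3,0,0,0,0,0,0],[0,0,0,0,0,0,0]]]'
```

```text
time: 5.85
position: [0.5288, -0.1183, 0.1296]
tool_rot: [3.141, -0.022, -0.033]
ft_force: [-28.8, 1.5, 22.6]
grip_width: 0.002
```

It stops dead at x = 0.5288, which puts the face at about 0.538, the shut position. I back off and check.

```bash
python3 -m jog '[[[0,0,0,0,0,0,0],[-1.5,0,0,0,0,0,0],[-3,0,0,0,0,0,0],[-3,0,0,0,0,0,0],[-2,0,-3,0,0,0,0],[0,0,-4,0,0,0,0],[0,0,-4,0,0,0,0],[0,0,0,0,0,0,0]]]'
python3 - <<'E'
from h import *
a=imaging.get_image("side")["frame"][120:270,280:430,::-1]; b=imaging.get_image("top")["frame"][100:240,230:380,::-1]
c=np.zeros((450,790,3),np.uint8); c[:390,:390]=cv2.resize(a,(390,390),interpolation=2); c[:364,400:790]=cv2.resize(b,(390,364),interpolation=2); cv2.imwrite("pics/p2.png",c)
E
```

```text
time: 6.65
position: [0.4459, -0.1176, 0.2457]
tool_rot: [3.137, -0.02, 0.017]
ft_force: [0.4, -0.4, 0.2]
grip_width: 0.007
```

View pics/p2.png

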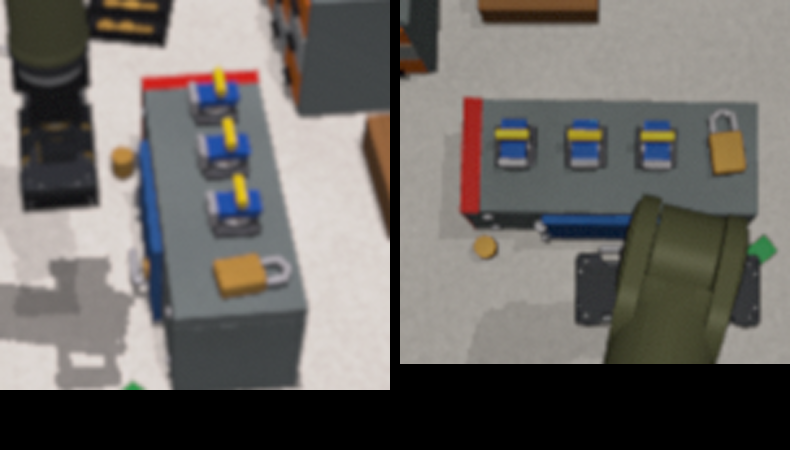

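The door now lies flush and parallel with the front, and all three caps are shut. Next I go above the red-end bar at about (0.639, 0.057).

```bash
python3 -m jog '[[[0,-3,-1.5,0,0,0,0],[3.5,-3.5,0,0,0,0,0],[3.5,-3.5,0,0,0,0,0],[3.5,-3.5,0,0,0,0,0],[3.5,-3.2,0,0,0,0,0],[3.3,-1,0,0,0,0,0],[2,0,0,0,0,0,0],[0,0,0,0,0,0,0],[0,0,0,0,0,0,0],[0,0,0,0,0,0,0]]]'
```

```text
time: 7.75
position: [0.6365, 0.0569, 0.2538]
tool_rot: [3.141, -0.022, -0.003]
ft_force: [-0.7, -0.4, 0.3]
grip_width: 0.006
```

```bash
python3 -m jog '[[[0.2,0,1,0,0,0,0],[0,0,1.2,0,0,0,0],[0,0,0,0,0,0,0],[0,0,0,0,0,0,0]]]'
```

```text
time: 8.15
position: [0.6391, 0.0565, 0.2319]
tool_rot: [3.141, -0.022, -0.002]
ft_force: [-0.5, -0.0, 0.6]
grip_width: 0.003
```

```bash
for i in 1 2; do python3 -m jog '[[[0,0,0.2,0,0,0,0],[0,0,0,0,0,0,0]]]' | grep -E 'pos|ft'; done; python3 -m jog '[[[0,0,0.2,0,0,0,0],[0,0,0,0,0,0,0]]]'
```

```text
position: [0.6397, 0.0568, 0.2307]
ft_force: [-0.3, -0.0, -0.0]
position: [0.6396, 0.0568, 0.2284]
ft_force: [0.1, -0.1, 0.0]
time: 8.75
position: [0.6396, 0.0568, 0.2263]
tool_rot: [3.141, -0.022, -0.001]
ft_force: [0.3, -0.1, -0.3]
grip_width: 0.002
```

```bash
for i in 1 2 3; do python3 -m jog '[[[0,0,0.15,0,0,0,0],[0,0,0,0,0,0,0]]]' | grep -E 'pos|ft'; done
```

```text
position: [0.6398, 0.0569, 0.2251]
ft_force: [-0.4, -0.3, 1.4]
position: [0.64, 0.0569, 0.2245]
ft_force: [-0.9, -0.0, 4.5]
position: [0.6402, 0.0569, 0.224]
ft_force: [-2.0, 0.2, 8.4]
```

The red-end bolt is tight: 8 N with about 1 mm of give. On to the middle bolt.

```bash
python3 -m jog '[[[0,0,-1.5,0,0,0,0],[0,3,0,0,0,0,0],[0,3,0,0,0,0,0],[0,2.5,0,0,0,0,0],[0,0,0.5,0,0,0,0],[0,0,0.4,0,0,0,0],[0,0,0,0,0,0,0],[0,0,0,0,0,0,0]]]'; for i in 1 2 3 ; do python3 -m jog '[[[0,0,0.2,0,0,0,0],[0,0,0,0,0,0,0]]]' | grep -E 'pos|ft'; done
```

```text
time: 10.15
position: [0.6384, -0.0262, 0.228]
tool_rot: [-3.141, 0.018, 0.0]
ft_force: [0.6, 1.0, -0.4]
grip_width: 0.007
position: [0.6384, -0.0273, 0.2259]
ft_force: [0.2, -0.1, 0.4]
position: [0.6387, -0.0276, 0.2241]
ft_force: [-0.3, -0.3, 2.2]
position: [0.6387, -0.0277, 0.2222]
ft_force: [0.4, 1.1, 3.2]
```

```bash
for i in 1 2 3 ; do python3 -m jog '[[[0,0,0.15,0,0,0,0],[0,0,0,0,0,0,0]]]' | grep -E 'pos|ft'; done
```

```text
position: [0.6387, -0.0277, 0.2207]
ft_force: [-0.2, 1.5, 2.9]
position: [0.6387, -0.0278, 0.2192]
ft_force: [0.8, 2.8, 3.3]
position: [0.6389, -0.0277, 0.2188]
ft_force: [-1.6, 1.4, 6.9]
```

The middle bolt gives about 6 mm at roughly 3 N and then bottoms, so it is the loose one. I still have to tap the last.

```bash
python3 -m jog '[[[0,0,-2,0,0,0,0],[0,3,0,0,0,0,0],[0,3,0,0,0,0,0],[0,2.5,0,0,0,0,0],[0,0,0.5,0,0,0,0],[0,0,0.5,0,0,0,0],[0,0,0,0,0,0,0],[0,0,0,0,0,0,0]]]'; for i in 1 2 3 4; do python3 -m jog '[[[0,0,0.15,0,0,0,0],[0,0,0,0,0,0,0]]]' | grep -E 'pos|ft'; done
```

```text
time: 12.15
position: [0.6371, -0.1114, 0.2271]
tool_rot: [-3.141, 0.018, 0.001]
ft_force: [-0.1, -1.2, -0.2]
grip_width: 0.005
position: [0.6374, -0.1124, 0.226]
ft_force: [0.3, -0.5, 0.2]
position: [0.6376, -0.1127, 0.2248]
ft_force: [1.1, 1.0, 1.5]
position: [0.6378, -0.1127, 0.2243]
ft_force: [-1.7, 1.4, 6.1]
position: [0.638, -0.1127, 0.224]
ft_force: [-1.3, 1.0, 8.9]
```

The last bolt is tight. I go back above the middle bolt and open the fingers to 5.8 cm.

```bash
python3 -m jog '[[[0,0,-3,0,0,0,0],[0,-3,0,0,0,0,5.8],[0,-3,0,0,0,0,5.8],[0,-2.5,0,0,0,0,5.8],[0,0,0,0,0,0,5.8],[0,0,0,0,0,0,5.8],[0,0,0,0,0,0,5.8],[0,0,0,0,0,0,5.8]]]'
python3 - <<'E'
from h import *
a=imaging.get_image("side")["frame"][120:270,280:430,::-1]
cv2.imwrite("pics/p3.png",cv2.resize(a,(450,450),interpolation=2))
E
```

```text
time: 13.75
position: [0.6385, -0.0302, 0.2513]
tool_rot: [3.141, -0.026, -0.001]
ft_force: [-0.3, -0.6, 0.2]
grip_width: 0.557
```

View pics/p3.png

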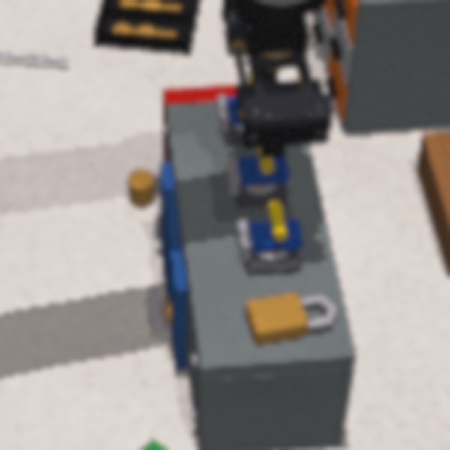

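The hand is over the middle bolt; the door and caps are still shut. I let the fingers finish opening, then descend.

```bash
python3 -m jog '[[[0,-0.1,0,0,0,0,5.8],[0,0,0,0,0,0,5.8],[0,0,0,0,0,0,5.8]]]'; python3 -m jog '[[[0,0,1,0,0,0,5.8],[0,0,1,0,0,0,5.8],[0,0,0,0,0,0,5.8],[0,0,0,0,0,0,5.8]]]'
```

```text
time: 14.1
position: [0.6385, -0.0273, 0.2515]
tool_rot: [3.141, -0.022, 0.0]
ft_force: [0.5, -0.1, 0.9]
grip_width: 0.661
time: 14.5
position: [0.6381, -0.0272, 0.2307]
tool_rot: [-3.142, 0.022, 0.002]
ft_force: [1.2, 0.5, -0.7]
grip_width: 0.667
```

```bash
python3 -m jog '[[[0,0,1,0,0,0,5.8],[0,0,1,0,0,0,5.8],[0,0,0.3,0,0,0,5.8],[0,0,0,0,0,0,5.8]]]' && python3 -m jog '[[[0,0,0,0,0,0,3],[0,0,0,0,0,0,3],[0,0,0,0,0,0,3],[0,0,0,0,0,0,3],[0,0,0,0,0,0,3],[0,0,0,0,0,0,3]]]' 15
```

```text
time: 14.9
position: [0.638, -0.0273, 0.2074]
tool_rot: [-3.142, 0.022, 0.003]
ft_force: [-0.6, -0.4, -0.8]
grip_width: 0.667
time: 15.5
position: [0.6388, -0.0276, 0.2088]
tool_rot: [3.141, -0.023, 0.001]
ft_force: [1.0, -0.9, 0.8]
grip_width: 0.433
```

The opening is 37.7 mm, which is the bar's length, so it is pinched. I lift along the hinge arc.

```bash
python3 -m jog '[[[-0.2,0,-0.28,0,0,0,3],[-0.2,0,-0.28,0,0,0,3],[-0.25,0,-0.24,0,0,0,3],[-0.25,0,-0.23,0,0,0,3],[0,0,0,0,0,0,3]]]'; python3 -m jog '[[[-0.29,0,-0.19,0,0,0,3],[-0.29,0,-0.18,0,0,0,3],[-0.32,0,-0.12,0,0,0,3],[-0.32,0,-0.12,0,0,0,3],[-0.25,0,-0.05,0,0,0,3],[-0.25,0,-0.04,0,0,0,3],[0,0,0,0,0,0,3],[0,0,0,0,0,0,3],[0,0,0,0,0,0,3]]]'
python3 - <<'E'
from h import *
a=imaging.get_image("side")["frame"][120:270,280:430,::-1]; b=imaging.get_image("top")["frame"][100:240,230:380,::-1]
c=np.zeros((450,790,3),np.uint8); c[:390,:390]=cv2.resize(a,(390,390),interpolation=2); c[:364,400:790]=cv2.resize(b,(390,364),interpolation=2); cv2.imwrite("pics/p4.png",c)
E
```

```text
time: 16.0
position: [0.6294, -0.0275, 0.2193]
tool_rot: [3.141, -0.022, 0.001]
ft_force: [3.0, -2.2, -2.4]
grip_width: 0.435
time: 16.9
position: [0.6126, -0.0272, 0.2264]
tool_rot: [3.141, -0.023, 0.002]
ft_force: [2.5, -3.8, 1.1]
grip_width: 0.436
```

View pics/p4.png

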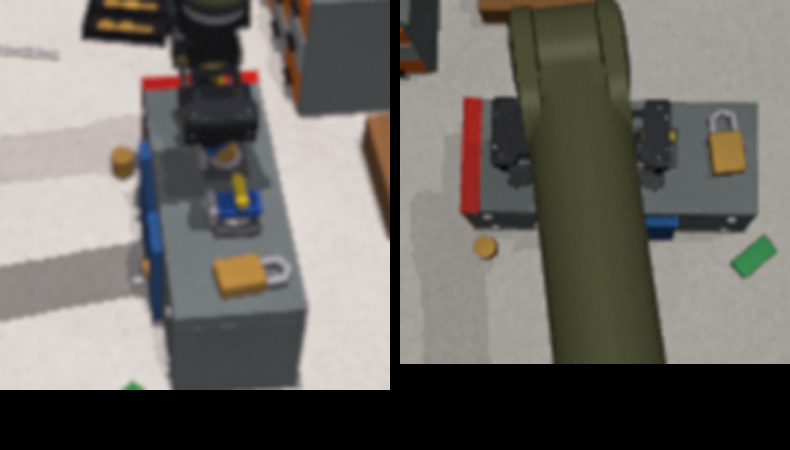

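The middle bolt's brass is now exposed at about (228,155), so its cap is up. The bar is still pinched at 37.9 mm, and the tool moved -26 mm in x and +18 mm in z, or about 0.9 rad on the arc. The door is flush and the last cap is shut. I let it settle and hand in.

```bash
python3 -m jog '[[[0,0,0,0,0,0,3],[0,0,0,0,0,0,3],[0,0,0,0,0,0,3],[0,0,0,0,0,0,3],[0,0,0,0,0,0,3]]]'; python3 -c "
from bench import close_job; print(close_job())"
```

```text
time: 17.5
position: [0.6126, -0.0272, 0.2263]
tool_rot: [3.141, -0.023, 0.001]
ft_force: [3.6, -3.9, 1.4]
grip_width: 0.434
the job is handed in; nothing more can be done
None
```

I pushed the door shut, tapped the three bolts from the red end, and found the middle one loose. I handed in at about 17.5 s while holding its cap open at roughly 0.9 rad; no verdict was reported.

- **Door:** it stopped dead at the shut position, with nearly 29 N on the last push. It looked flush and parallel with the frame in every later picture. I judged the seating from this stop and the pictures, since there is no reading of the door angle. On the first part of the push there was a brief sideways force of about 21 N that I could not explain; it was gone by the next reading.
- **Taps:** the red-end and last bolts were tight, giving about 1 mm at 8 to 9 N. The middle bolt gave about 6 mm at about 3 N and then bottomed.
- **Cap:** the fingers still pinched the bar at the end (about 38 mm opening, matching its length) and the pose was steady. The 0.9 rad comes from how far the tool moved along the hinge arc. The last picture shows the brass bolt exposed under the raised cap.
- **Rest of the scene:** in the last picture the far cap was shut, and the padlock, lock cylinder and stone were where they started. The gripper hid the red-end cap, so I could not check it there. I did not check the cup, hammer, screwdriver and tray by measurement.

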